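# Slide the control-housing cover home and latch it

## Robot

A 6-joint arm with a two-finger parallel gripper is mounted at the origin on the work surface. World frame = base frame: x ahead of the robot, y to its left, z up, the work surface at z = 0. Lengths are in mm, angles in rad, forces in N, time in s.
With the tool pointing down it reaches from about 350 to 775 mm from the base axis. Payload 7.3 kg.
Tool frame: the origin (TCP) lies at the very end of the fingers, on their centre line; the grasp point (between the pads) lies 19 mm behind it; z points along the fingers, y is the line along which they close (so a half turn about z gives the same grasp; the last joint's range is limited). The gripper opens to 92 mm and grips with 3 to 60 N. Pads are 19 mm wide; open, the fingers measure 130 mm over their backs; the gripper's body (75 mm by 190 mm) begins 47 mm behind the grasp point.
Start: joints at [1.124, 0.342, 1.524, -0, 1.275, -0.146], TCP at [155.534, 501.452, 226.741] pointing down, gripper open.
Joint ranges: [-2.53, 2.53], [-0.77, 2.02], [0.04, 2.7], [-1, 4.14], [0.28, 2.66], [-3.11, 3.11]. Speed limits (rad/s): [2.57, 2.57, 3.14, 3.14, 3.14, 3.14].

## Interface

Orientations are given as a unit quaternion [w, x, y, z].
In Python, from plant import read_state, get_image, calibration, close_job, silhouettes gives the robot as it stands. The module is installed in compiled form; this text tells all that it offers.
- The arm moves only by the tool play_rows, never from a script. Its arguments are lists of equal length, an entry for each row: "travel": the shift along the tool's x, y, z in m, a list of three; "angular": the turn, a rotation vector about the tool's x, y, z in degrees, a list of three; "gripper": the opening, from 0 (shut) to 1 (fully open). In form: {"travel": [[tx, ty, tz], ...], "angular": [[rx, ry, rz], ...], "gripper": [gripper, ...]}. A call has 1 to 10 rows; each row shifts and turns the commanded pose from where the row before left it, along the tool's axes as they then stand; what a row does not reach is not made up. A row lasts 1/8 s, in which the tool goes at most 62.5 mm and 10.7 degrees, less where a joint would pass 70% of its speed; a pose out of reach is approached as far as the arm can. A call with a gripper value outside its range is refused whole. The fingers move at their own pace and stop on an object; "grip_force" is the grip in N (left out, the last holds). Time passes only in rows, so rows that do not move let the fingers close. It gives the time, the measured TCP pose, the force, the opening and the grip force at its end, in the units of the state.
- read_state(): the state, without advancing time (a new reading comes with each control period).
- get_image(name): name is "side" or "top"; returns the picture (480x640x3 uint8, red, green, blue); there is no depth.
- calibration(name): a dict with "vertical_fov" (degrees; the focal length in pixels is half the picture's height over the tangent of half this angle, whatever the lens; pixels are square), "cx", "cy" (the principal point, pixels), "dist" ([k1, k2, p1, p2, k3] as OpenCV has them; the pictures are not rectified), "extrinsics" (4x4, takes a point from camera to world coordinates). Camera axes: x right, y down, z forward; pixel columns grow to the right and rows downward; lengths in mm; the calibration is good to about 2 mm. A picture is of the moment at which its call begins. calibration takes no time and is no camera call.
- close_job(): hands the job in; it is judged then, once.
Trained networks look in the newest picture that a camera, given by its name, has taken for a name from the list of things; names that differ only in an ending like _2 or _b are one class to them, and where a whole thing is asked for, a point or a joint stands for the part that bears it (a point fixed in the world has none). Each returns a list of dicts, best first, with "confidence" (0 to 1); they miss things now and then, are a little off and sometimes report something else, mostly with a low value. They report only what shows in the picture. A call takes as long as a camera call. They do not tell look-alikes from the thing itself.
- silhouettes(thing, camera): "pixels" (480x640 bool, what is visible of it) and "bbox" ([centre column, centre row, width, height] in pixels, round what is visible of it).
The state is a dict: "t": time; "joints": joint angles; "qvel": joint speeds; "effort": joint torques, N m; "tcp_pos": TCP position; "orientation": TCP orientation; "contact_force": force on the tool from outside, world axes, zero at the start; "torque": the same for the moment, N m; "width": opening from 0.0 (shut) to 1.0 (fully open); "finger_force": force on a finger pad.
Only numpy, scipy, OpenCV 4.12 (cv2) and the standard library are available. Lean on these libraries where they do the work, as an engineer would, in place of code of your own. Each camera call takes 0.05 s, during which the arm holds its last target. There are 200 camera calls.

## Task

On the repair bench lies the open control housing of a coffee machine, its steel cover part-way along the rails. With the fingertips, gently push the cover by its upturned lip along the rails until it drops into the locating notches and lies flat and down on the rails; then push the turn latch by its pin all the way round, so that its arm lies over the cover's edge. Do not lift the cover, and leave the other things on the bench as they are.

Things in the scene. Friction and masses are not known exactly. Their poses are not given: they have to be found in the camera images.
- housing: Fixed grey open-topped box, 350 (x) x 164 (y) x 64 mm high. Origin: centre of its underside, on the bench; z up. The cover slides home along its +x (roughly to the robot's left), on rails with tops at z = 50 mm, between side walls (inner faces y = +-77 mm, tops z = 64). The -x end wall is 36 mm high; the +x end, x = 135 to 175, is a closed deck at z = 50 that carries the latch.
- cover_home (a point): Fixed point of the housing (x = 45, y = 0, z = 50 mm) where the cover's origin lies when seated, +-3 mm play in x, 2 in y. The notches are gaps 18 mm long in the rails under the feet: in the outer rails 62 mm beyond (+x) this point, in the inner rails 62 mm behind. Their far edges stop the cover.
- cover: Loose steel plate 150 x 150 x 4 mm, 0.45 to 0.75 kg, axes as the housing's. Origin: centre of its underside. Four feet, 12 mm long, 6 high: front pair on the outer rails, rear pair on the inner. Sliding, the origin is at housing z = 56 mm; it drops to 50 when seated. Starts 60 to 115 mm short of home. A finger still pushing may hold the rear up by friction; it falls when the finger backs off.
- cover_lip (a point): Middle of the top edge of the cover's upturned lip, on its rear (-x) face, at x = -75, y = 0, z = +28 mm of the cover. The lip is 70 mm wide (y), 4 mm thick and stands 24 mm above the plate along its -x edge. Push its -x face towards the housing's +x; the space behind it is free above housing z = 40 mm.
- latch (a joint): Turn latch angle, rad: 0 = arm along the housing's +y (open; starts at 0 to 0.25), 1.57 = stop, arm along the housing's -x, over the cover's front edge. Grows counter-clockwise seen from above. Light friction, about 1 N at the pin; stays where it is left. The dark arm is 14 mm wide, at housing z = 56.5 to 62.5 mm: it clears only a cover that has dropped.
- latch_pivot (a point): Pivot axis of the latch at the height of the arm's top, at x = 152, y = -30, z = 62.5 mm of the housing.
- latch_pin (a point): Middle of the top end of the latch's upright round pin, 10 mm thick, standing 26 mm above the arm (z = 62 to 88 mm of the housing), 50 mm from the pivot. Push it on its side.
- screwdriver: bystander: screwdriver lying beside the housing, leave alone
- screw_jar: bystander: closed jar of screws, 52 mm wide, 60 mm high, standing near the housing on the robot's side
- mug: bystander: white mug, 76 mm wide, 85 mm high, near the housing on the robot's side
- spray_can_a: bystander: spray can, 54 mm wide, 190 mm high, beyond the housing
- spray_can_b: bystander: white bottle, 66 mm wide, 160 mm high, beyond the housing
- meter: bystander: yellow hand-held meter, 150 x 80 x 40 mm, lying to the left
- pump: bystander: small black pump block with a white and brass outlet, about 130 x 50 x 47 mm, lying to the right
There are look-alikes about, which are no part of the job. Of the things that look like the cover, the larger one is meant.

How it is judged (in metres and radians):
On the way, in this order (a step that is already met when the one before it is completed fails the run):
1. the cover has dropped into the notches and lies flat on the rails (x of cover in the frame of housing between 0.039 and 0.051 m and z of cover in the frame of housing between 0.047 and 0.0525 m and angle between cover's own z axis and vertical below 0.03 rad), for 0.3 s.
2. the latch is turned over the cover's edge (value of joint latch above 1.35 rad), for 0.2 s.
At the end, for the whole second after the job is handed in: The cover lies in its notches (origin at x = 45 +-6 mm and z = 47 to 52.5 mm of the housing, tilted less than 0.03 rad) at rest, and the latch stands at more than 1.35 rad (all of step 1 and value of joint latch above 1.35 rad and linear speed of cover below 0.02 m/s); the robot touches nothing.
It fails at once if the cover is lifted off its rails (origin above 70 mm in the housing's frame) (z of cover in the frame of housing above 0.07 m).
It fails at once if the cover is pushed or pressed hard (over 30 N) (contact force between the fingers and cover above 30 N).
It fails at once if a bystander is moved by more than 40 mm (distance of any of screwdriver, screw_jar, mug, spray_can_a, spray_can_b, meter, pump from where it was at the start of the episode above 0.04 m).
It also fails if it takes over 54 s, if anything falls off the work surface, if the arm or the gripper's body presses on something with over 40 N, if the wrist force passes 120 N, or if a joint passes its speed limit or range.

## Working session

There is one attempt and no reset: what is moved stays moved. The work goes in short steps, Python scripts to look and compute and a tool call to move; the robot and the scene stay as the last step left them, time stands still between calls to the robot, and variables do not carry over. Pictures are saved under pics/ and viewed, at most 10 in all, crops included, and the job is handed in when it is done.

Besides the shell and the picture viewer there is one more tool, called after ">>>" in YAML: its name, and indented under it one key for each argument. play_rows: Moves the arm, as the interface text tells. Its arguments: {"type":"object","properties":{"travel":{"type":"array","items":{"type":"array","items":{"type":"number"}}},"angular":{"type":"array","items":{"type":"array","items":{"type":"number"}}},"gripper":{"type":"array","items":{"type":"number"}},"grip_force":{"type":"number"}},"required":["travel","angular","gripper"]}

```bash
mkdir -p pics; python3 - <<'E'
from plant import *
import cv2,json
for c in ("top","side"):
    im=get_image(c); cv2.imwrite(f"pics/{c}0.png",im[:,:,::-1]); k=calibration(c); print(c,k)
    for n in ("housing","cover","latch"):
        for d in silhouettes(n,c): print(n,c,round(d["confidence"],2),d["bbox"],d["pixels"].sum())
print(read_state())
E
```

```text
top {'vertical_fov': 44.51468437966927, 'cx': 315.6922909927401, 'cy': 228.8660028335222, 'dist': array([0.03732613, 0.        , 0.        , 0.        , 0.        ]), 'extrinsics': array([[ 1.42355665e-02, -9.91605609e-01,  1.28513289e-01,
         4.25723745e+02],
       [-9.99877132e-01, -1.49607684e-02, -4.67939523e-03,
         1.25823786e+01],
       [ 6.56277212e-03, -1.28430885e-01, -9.91696747e-01,
         1.41060315e+03],
       [ 0.00000000e+00,  0.00000000e+00,  0.00000000e+00,
         1.00000000e+00]])}
housing top 0.64 [293.5, 248.7, 164.4, 92.4] 6642
cover top 0.97 [422.5, 235.0, 50.3, 49.6] 1989
cover top 0.75 [306.0, 247.8, 71.8, 72.1] 4184
latch top 0.74 [228.1, 252.9, 14.5, 25.2] 187
side {'vertical_fov': 45.14238369449598, 'cx': 315.9473876867561, 'cy': 243.10427962078006, 'dist': array([-0.06553692,  0.        ,  0.        ,  0.        ,  0.        ]), 'extrinsics': array([[ 9.93222947e-01, -9.65904843e-02,  6.46409695e-02,
         4.80132021e+02],
       [-1.15407664e-01, -7.53801795e-01,  6.46887877e-01,
        -9.93591962e+02],
       [-1.37567345e-02, -6.4
[... 500 characters left out ...]
: array([ 1.12401268e+00,  3.42144742e-01,  1.52421937e+00,  2.66563680e-05,
        1.27540515e+00, -1.46007292e-01]), 'qvel': array([-3.35852398e-06, -3.91095972e-04,  1.09374529e-04, -5.53207545e-04,
       -1.61782837e-03, -1.26174992e-03]), 'effort': array([-1.06260246e-03, -4.30720103e+01, -2.44199395e+01,  7.16719637e-02,
        5.00438735e-02, -4.66239749e-05]), 'tcp_pos': array([155.4959273 , 501.40537706, 226.623596  ]), 'orientation': array([-3.79856727e-05,  1.49825776e-01,  9.88712410e-01, -8.07284789e-05]), 'contact_force': array([-0.41862218, -0.31769497, -0.13208281]), 'torque': array([-0.04933189, -0.01506412, -0.02676826]), 'finger_force': 0.0, 'width': 0.9992417235789025}
```

View pics/top0.png

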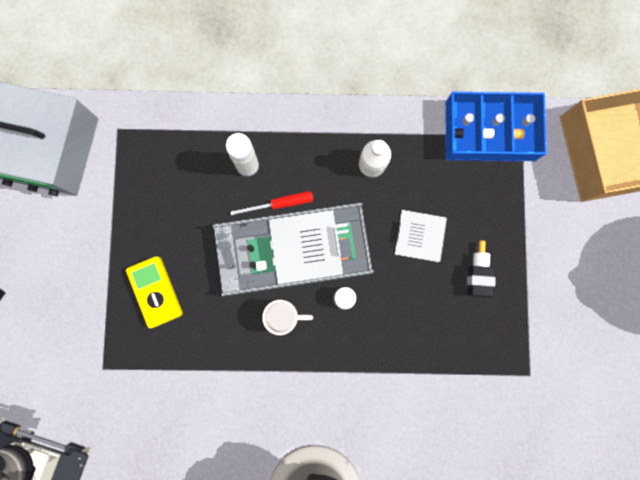

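View pics/side0.png

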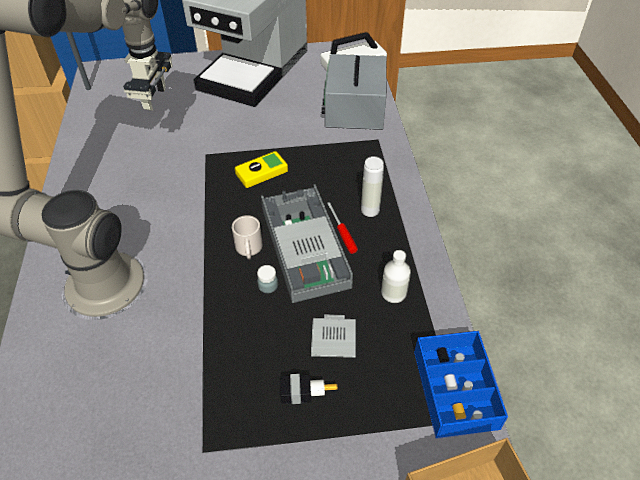

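The top view shows the housing at about (293,248), with its open (left) end carrying the latch near (228,253). The cover candidates are the plate in the housing at (306,248), about 72 px, and a loose plate at (421,235), about 50 px. The larger one, on the rails, is the one meant. I'll confirm with an enlarged crop.

```bash
python3 - <<'E'
import cv2,numpy as np
a=cv2.imread("pics/top0.png")[195:305,205:380]; b=cv2.imread("pics/side0.png")[180:305,250:360]
cv2.imwrite("pics/tc.png",cv2.resize(a,None,fx=4.5,fy=4.5,interpolation=cv2.INTER_CUBIC))
cv2.imwrite("pics/sc.png",cv2.resize(b,None,fx=4.8,fy=4.8,interpolation=cv2.INTER_CUBIC))
E
```

```text
(no output)
```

View pics/tc.png

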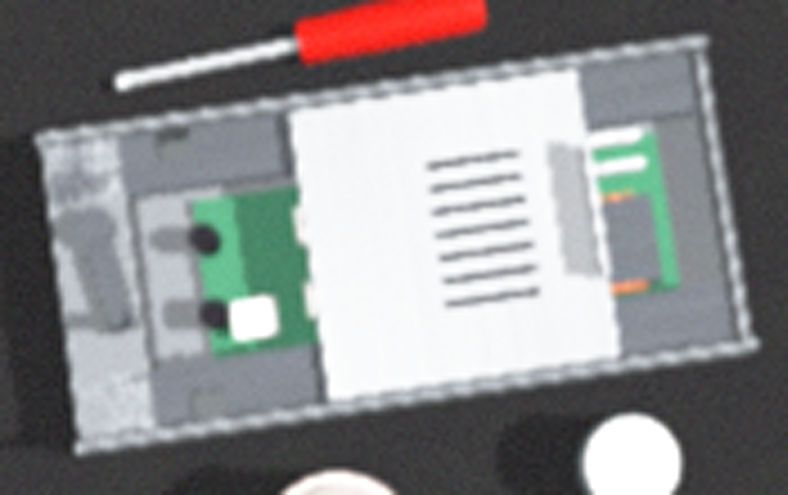

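View pics/sc.png

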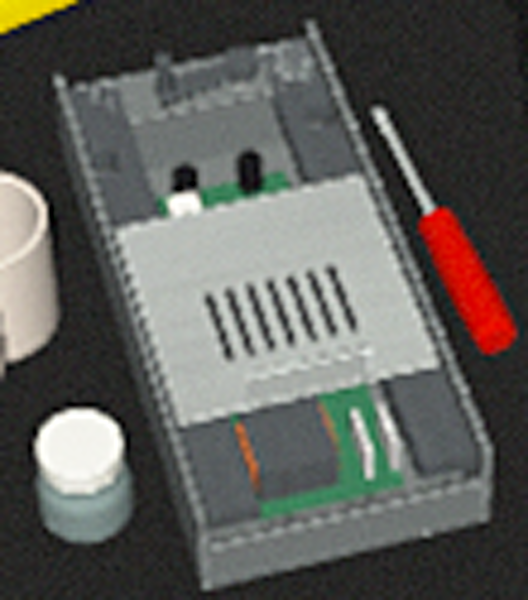

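The crops confirm it. The plate on the rails, with a lip on its right (-x) edge, is the cover, and the dark latch arm on the left deck has its pivot at crop (88,215) and its tip at (115,322). Next I fit poses from the corners.

```bash
cat > h.py <<'E'
import numpy as np,cv2
from plant import *
from scipy.optimize import least_squares
def proj(P,c):
    k=calibration(c);f=240/np.tan(np.radians(k["vertical_fov"]/2));T=np.linalg.inv(k["extrinsics"])
    K=np.array([[f,0,k["cx"]],[0,f,k["cy"]],[0,0,1.]])
    return cv2.projectPoints(np.array(P,float),cv2.Rodrigues(T[:3,:3])[0],T[:3,3],K,k["dist"])[0][:,0]
def h2w(p,P):
    P=np.atleast_2d(np.array(P,float));c,s=np.cos(p[2]),np.sin(p[2])
    return np.c_[p[0]+c*P[:,0]-s*P[:,1],p[1]+s*P[:,0]+c*P[:,1],P[:,2]]
def px(uv,s,o): return (np.array(uv,float)+.5)/s-.5+np.array(o)
E
python3 - <<'E'
from h import *
t=lambda u:px(u,4.5,(205,195)); s=lambda u:px(u,4.8,(250,180))
H=[(175,-82,64),(175,82,64),(-175,-82,64),(-175,82,64)]
ot=t([(40,135),(78,450),(707,40),(757,346)]); os=s([(312,25),(60,80),(487,450),(203,530)])
ft=lambda p:(proj(h2w(p,H),"top")-ot); fs=lambda p:(proj(h2w(p,H[:2]),"side")-os[:2])
p0=[460,30,1.65]
for nm,f in (("top",lambda p:ft(p).ravel()),("both",lambda p:np.r_[ft(p).ravel(),fs(p).ravel()])):
    r=least_squares(f,p0);print(nm,r.x.round(3),r.fun.round(1))
p=r.x
Pr=proj(h2w(p,H+[(-175,-82,36),(-175,82,36),(-175,82,0)]),"side")
print((Pr-(250,180)+.5)*4.8)
C=np.array([(75,-75),(75,75),(-75,-75),(-75,75)],float)
ct=t([(290,112),(328,400),(578,70),(618,358)]); cs=s([(358,178),(118,228),(437,368),(187,420)])
for c,o in (("top",ct),("side",cs)):
    g=lambda q:(proj(h2w(p,np.c_[C+[q[0],q[1]],[60]*4]),c)-o).ravel()
    r=least_squares(g,[-40,0]);print("cover",c,r.x.round(1),r.fun.round(1))
# latch
for th in (0,.1,.2,.25):
    e=np.array([152-50*np.sin(th),-30+50*np.cos(th)])
    L=h2w(p,[(152,-30,62.5),(*e,62.5),(*e,88)])
    print(th,((proj(L,"top")-(205,195)+.5)*4.5).round().tolist(),((proj(L,"side")-(250,180)+.5)*4.8).round().tolist())
E
```

```text
top [554.48   58.443   1.733] [-0.7 -0.3 -0.2  0.3  0.4 -0.9  0.5  0.8]
both [554.212  57.768   1.735] [-0.5  0.   0.2  0.6  0.6 -1.   0.9  0.8  1.  -1.1 -0.6 -1.2]
[[317.33567715  20.34833443]
 [ 57.59892831  74.76803215]
 [496.98643461 452.41775432]
 [201.43312238 523.15476387]
 [495.1695825  483.72729501]
 [203.85417911 554.01894187]
 [206.86843038 592.40589865]]
cover top [-28.8  -0.1] [-0.3  0.1  0.3  0.2 -0.6  0.   0.5 -0.3]
cover side [-30.2   1.5] [ 1.3 -0.7 -0.5  0.3  1.  -0.9 -1.7  1.1]
0 [[96.0, 229.0], [109.0, 325.0], [102.0, 322.0]] [[246.0, 64.0], [166.0, 81.0], [164.0, 51.0]]
0.1 [[96.0, 229.0], [119.0, 323.0], [112.0, 320.0]] [[246.0, 64.0], [168.0, 87.0], [166.0, 56.0]]
0.2 [[96.0, 229.0], [128.0, 321.0], [121.0, 317.0]] [[246.0, 64.0], [172.0, 92.0], [169.0, 62.0]]
0.25 [[96.0, 229.0], [133.0, 319.0], [126.0, 315.0]] [[246.0, 64.0], [173.0, 95.0], [171.0, 64.0]]
```

>>> play_rows:
  travel:
    - [0, 0, 0]
    - [0, 0, 0]
    - [0, 0, 0]
    - [0, 0, 0]
    - [0, 0, 0]
    - [0, 0, 0]
    - [0, 0, 0]
  angular:
    - [0, 0, 9.06]
    - [0, 0, 9.06]
    - [0, 0, 9.06]
    - [0, 0, 9.06]
    - [0, 0, 9.06]
    - [0, 0, 9.06]
    - [0, 0, 9.06]
  gripper: [0, 0, 0, 0, 0, 0, 0]
  grip_force: 20

```text
t: 1.27
tcp_pos: [155.5, 501.4, 226.7]
orientation: [-0.0, 0.649, 0.761, 0.0]
contact_force: [-1.5, 0.2, -1.1]
width: 0.29
finger_force: 0.0
```

```bash
cat >> h.py <<'E'
HP=np.array([554.3,58.2,1.734])
def tcp():
    from scipy.spatial.transform import Rotation as R
    s=read_state();d=s["tcp_pos"]-[HP[0],HP[1],0];c,q=np.cos(HP[2]),np.sin(HP[2])
    w=s["orientation"];m=R.from_quat([w[1],w[2],w[3],w[0]]).as_matrix()
    print("t",s["t"],"H",(c*d[0]+q*d[1]).round(1),(-q*d[0]+c*d[1]).round(1),d[2].round(1),"yaw-err deg",np.degrees(np.arctan2(m[1,0],m[0,0])-HP[2]).round(2),"zax",m[:,2].round(3),"F",s["contact_force"].round(1),s["width"])
E
python3 -c "
from h import *;tcp()"
```

```text
t 1.275 H 502.1 321.5 226.7 yaw-err deg -0.3 zax [ 0.  0. -1.] F [-1.5  0.2 -1.1] 0.2904231540204766
```

>>> play_rows:
  travel:
    - [-0.05, 0.026, 0]
    - [-0.05, 0.026, 0]
    - [-0.05, 0.026, 0]
    - [-0.05, 0.026, 0]
    - [-0.05, 0.026, 0]
    - [-0.05, 0.026, 0]
    - [-0.05, 0.026, 0]
    - [-0.05, 0.026, 0]
    - [-0.05, 0.026, 0]
    - [-0.05, 0.026, 0]
  angular:
    - [0, 0, 0]
    - [0, 0, 0]
    - [0, 0, 0]
    - [0, 0, 0]
    - [0, 0, 0]
    - [0, 0, 0]
    - [0, 0, 0]
    - [0, 0, 0]
    - [0, 0, 0]
    - [0, 0, 0]
  gripper: [0, 0, 0, 0, 0, 0, 0, 0, 0, 0]

```text
t: 2.52
tcp_pos: [494.2, 48.6, 226.9]
orientation: [0.0, 0.647, 0.762, 0.0]
contact_force: [0.3, 0.0, 0.5]
width: 0.006
finger_force: 0.0
```

>>> play_rows:
  travel:
    - [-0.045, 0.02, 0]
    - [-0.045, 0.02, 0]
    - [-0.045, 0.02, 0.04]
    - [0, 0, 0.04]
    - [0, 0, 0.02]
    - [0, 0, 0]
    - [0, 0, 0]
  angular:
    - [0, 0, 0]
    - [0, 0, 0]
    - [0, 0, 0]
    - [0, 0, 0]
    - [0, 0, 0]
    - [0, 0, 0]
    - [0, 0, 0]
  gripper: [0, 0, 0, 0, 0, 0, 0]

```text
t: 3.4
tcp_pos: [574.7, -72.6, 128.4]
orientation: [0.001, 0.647, 0.762, 0.0]
contact_force: [-0.3, -0.9, 0.1]
width: 0.004
finger_force: 0.0
```

```bash
python3 -c "
from h import *;tcp()
for c in ('top','side'): cv2.imwrite('pics/%s1.png'%c,get_image(c)[:,:,::-1])
a=cv2.imread('pics/top1.png')[180:310,200:390]; b=cv2.imread('pics/side1.png')[150:320,240:370]
a=cv2.resize(a,None,fx=2.2,fy=2.2,interpolation=2);b=cv2.resize(b,None,fx=2.8,fy=2.8,interpolation=2)
o=np.zeros((480,800,3),np.uint8);o[:a.shape[0],:a.shape[1]]=a;o[:b.shape[0],430:430+b.shape[1]]=b
cv2.imwrite('pics/m1.png',o)"
```

```text
t 3.4 H -132.4 1.2 128.4 yaw-err deg 0.01 zax [ 0.002 -0.    -1.   ] F [-0.3 -0.9  0.1] 0.0035377557439404007
```

View pics/m1.png

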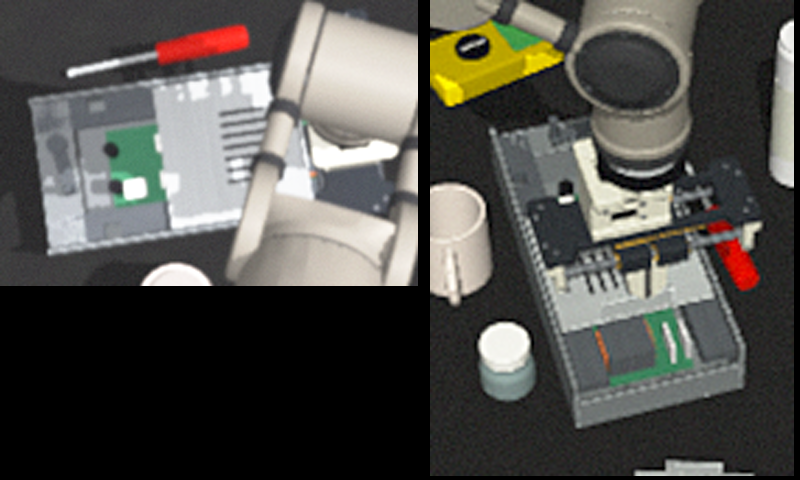

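The fingers are shut above the cover's rear (tip at (648,295) in the side half) and aligned with the housing. I'll go down behind the lip.

>>> play_rows:
  travel:
    - [-0.006, 0, 0]
    - [0, 0, 0.02]
    - [0, 0, 0.02]
    - [0, 0, 0.01]
    - [0, 0, 0.01]
    - [0, 0, 0]
    - [0, 0, 0]
  angular:
    - [0, 0, 0]
    - [0, 0, 0]
    - [0, 0, 0]
    - [0, 0, 0]
    - [0, 0, 0]
    - [0, 0, 0]
    - [0, 0, 0]
  gripper: [0, 0, 0, 0, 0, 0, 0]

```text
t: 4.38
tcp_pos: [575.4, -78.6, 67.8]
orientation: [0.0, 0.647, 0.762, 0.0]
contact_force: [-0.1, 0.3, 0.2]
width: 0.004
finger_force: 0.0
```

```bash
python3 -c "
from h import *;tcp()"
```

```text
t 4.375 H -138.4 1.4 67.8 yaw-err deg -0.0 zax [ 0.001 -0.    -1.   ] F [-0.1  0.3  0.2] 0.003898173525248081
```

>>> play_rows:
  travel:
    - [0.004, 0, 0]
    - [0.004, 0, 0]
    - [0.004, 0, 0]
    - [0.003, 0, 0]
    - [0.003, 0, 0]
    - [0.003, 0, 0]
    - [0.003, 0, 0]
    - [0.003, 0, 0]
    - [0.003, 0, 0]
    - [0, 0, 0]
  angular:
    - [0, 0, 0]
    - [0, 0, 0]
    - [0, 0, 0]
    - [0, 0, 0]
    - [0, 0, 0]
    - [0, 0, 0]
    - [0, 0, 0]
    - [0, 0, 0]
    - [0, 0, 0]
    - [0, 0, 0]
  gripper: [0, 0, 0, 0, 0, 0, 0, 0, 0, 0]

```text
t: 5.62
tcp_pos: [570.1, -48.7, 67.3]
orientation: [-0.0, 0.647, 0.762, 0.0]
contact_force: [0.5, -1.5, -0.8]
width: 0.005
finger_force: 0.9
```

```bash
python3 -c "
from h import *;tcp()"
```

```text
t 5.625 H -108.0 1.7 67.3 yaw-err deg 0.0 zax [ 0.  0. -1.] F [ 0.5 -1.5 -0.8] 0.005243102707525453
```

>>> play_rows:
  travel:
    - [0.004, 0, 0]
    - [0.004, 0, 0]
    - [0.004, 0, 0]
    - [0.004, 0, 0]
    - [0.004, 0, 0]
    - [0.004, 0, 0]
    - [0.004, 0, 0]
    - [0.004, 0, 0]
    - [0.004, 0, 0]
    - [0.004, 0, 0]
  angular:
    - [0, 0, 0]
    - [0, 0, 0]
    - [0, 0, 0]
    - [0, 0, 0]
    - [0, 0, 0]
    - [0, 0, 0]
    - [0, 0, 0]
    - [0, 0, 0]
    - [0, 0, 0]
    - [0, 0, 0]
  gripper: [0, 0, 0, 0, 0, 0, 0, 0, 0, 0]

```text
t: 6.88
tcp_pos: [563.6, -9.1, 67.3]
orientation: [-0.0, 0.647, 0.762, 0.0]
contact_force: [0.4, -4.8, -0.3]
width: 0.006
finger_force: 1.7
```

>>> play_rows:
  travel:
    - [0.003, 0, 0]
    - [0.003, 0, 0]
    - [0.003, 0, 0]
    - [0.003, 0, 0]
    - [0.002, 0, 0]
    - [0.002, 0, 0]
    - [0.002, 0, 0]
    - [0, 0, 0]
  angular:
    - [0, 0, 0]
    - [0, 0, 0]
    - [0, 0, 0]
    - [0, 0, 0]
    - [0, 0, 0]
    - [0, 0, 0]
    - [0, 0, 0]
    - [0, 0, 0]
  gripper: [0, 0, 0, 0, 0, 0, 0, 0]

```text
t: 7.88
tcp_pos: [560.6, 8.7, 67.3]
orientation: [-0.0, 0.647, 0.762, 0.0]
contact_force: [0.1, -2.2, -1.1]
width: 0.004
finger_force: 0.8
```

```bash
cat >> h.py <<'E'
def pic(n):
    a=get_image('top')[180:310,200:390];b=get_image('side')[150:320,240:370]
    a=cv2.resize(a,None,fx=2.2,fy=2.2,interpolation=2);b=cv2.resize(b,None,fx=2.8,fy=2.8,interpolation=2)
    o=np.zeros((480,800,3),np.uint8);o[:a.shape[0],:a.shape[1]]=a;o[:b.shape[0],430:430+b.shape[1]]=b
    cv2.imwrite('pics/%s.png'%n,o[:,:,::-1])
E
python3 -c "
from h import *;tcp();pic('m2')"
```

```text
t 7.875 H -49.9 1.8 67.3 yaw-err deg -0.0 zax [-0.  0. -1.] F [ 0.1 -2.2 -1.1] 0.0035826304287892626
```

View pics/m2.png

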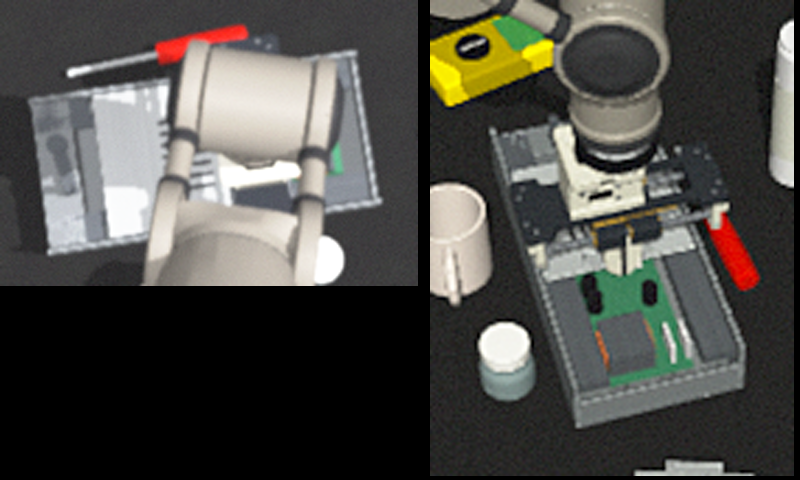

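The cover's front edge is at about (100,180) in the top half and close to the deck, and the fingers are behind the lip. I estimate another 10 mm, so I'll push on in small steps and watch the force.

>>> play_rows:
  travel:
    - [0.002, 0, 0]
    - [0.002, 0, 0]
    - [0.002, 0, 0]
    - [0, 0, 0]
  angular:
    - [0, 0, 0]
    - [0, 0, 0]
    - [0, 0, 0]
    - [0, 0, 0]
  gripper: [0, 0, 0, 0]

```text
t: 8.48
tcp_pos: [559.6, 14.6, 67.3]
orientation: [-0.0, 0.647, 0.762, 0.0]
contact_force: [1.0, -1.6, -1.3]
width: 0.002
finger_force: 1.0
```

>>> play_rows:
  travel:
    - [0.0015, 0, 0]
    - [0.0015, 0, 0]
    - [0, 0, 0]
  angular:
    - [0, 0, 0]
    - [0, 0, 0]
    - [0, 0, 0]
  gripper: [0, 0, 0]

```text
t: 8.85
tcp_pos: [559.1, 17.5, 67.3]
orientation: [-0.0, 0.647, 0.762, 0.0]
contact_force: [0.8, -1.4, -0.6]
width: 0.006
finger_force: 0.8
```

>>> play_rows:
  travel:
    - [0.0015, 0, 0]
    - [0, 0, 0]
  angular:
    - [0, 0, 0]
    - [0, 0, 0]
  gripper: [0, 0]

```text
t: 9.1
tcp_pos: [558.9, 18.9, 67.3]
orientation: [-0.0, 0.647, 0.762, 0.0]
contact_force: [-0.0, -2.2, -1.1]
width: 0.003
finger_force: 1.1
```

>>> play_rows:
  travel:
    - [0.001, 0, 0]
    - [0.001, 0, 0]
    - [0, 0, 0]
  angular:
    - [0, 0, 0]
    - [0, 0, 0]
    - [0, 0, 0]
  gripper: [0, 0, 0]

```text
t: 9.48
tcp_pos: [558.6, 20.9, 67.3]
orientation: [-0.0, 0.647, 0.762, 0.0]
contact_force: [0.6, -1.6, -1.5]
width: 0.005
finger_force: 1.1
```

>>> play_rows:
  travel:
    - [0.001, 0, 0]
    - [0, 0, 0]
  angular:
    - [0, 0, 0]
    - [0, 0, 0]
  gripper: [0, 0]

```text
t: 9.72
tcp_pos: [558.5, 21.8, 67.3]
orientation: [-0.0, 0.647, 0.762, 0.0]
contact_force: [0.6, -3.0, -1.6]
width: 0.004
finger_force: 1.3
```

>>> play_rows:
  travel:
    - [-0.005, 0, 0]
    - [-0.015, 0, 0]
    - [-0.02, 0, 0]
    - [0, 0, -0.06]
    - [0, 0, -0.06]
    - [-0.05, 0, -0.02]
    - [-0.06, 0, 0]
    - [-0.06, 0, 0]
    - [-0.06, 0, 0]
    - [0, 0, 0]
  angular:
    - [0, 0, 0]
    - [0, 0, 0]
    - [0, 0, 0]
    - [0, 0, 0]
    - [0, 0, 0]
    - [0, 0, 0]
    - [0, 0, 0]
    - [0, 0, 0]
    - [0, 0, 0]
    - [0, 0, 0]
  gripper: [0, 0, 0, 0, 0, 0, 0, 0, 0, 0]

```text
t: 10.98
tcp_pos: [601.5, -250.7, 206.3]
orientation: [0.0, 0.65, 0.76, -0.0]
contact_force: [0.3, 0.9, -0.3]
width: 0.002
finger_force: 0.0
```

```bash
python3 - <<'E'
from h import *;tcp()
T=get_image('top');S=get_image('side');cv2.imwrite('pics/T3.png',T[:,:,::-1]);cv2.imwrite('pics/S3.png',S[:,:,::-1])
a=cv2.resize(T[195:305,205:380],None,fx=2.4,fy=4.0,interpolation=2)
a=cv2.resize(T[195:305,205:300],None,fx=4,fy=4,interpolation=2);b=cv2.resize(S[175:290,250:350],None,fx=4,fy=4,interpolation=2)
o=np.zeros((460,790,3),np.uint8);o[:a.shape[0],:a.shape[1]]=a;o[:b.shape[0],385:385+b.shape[1]]=b
cv2.imwrite('pics/m3.png',o[:,:,::-1])
C=[(75,-75),(75,75),(-75,-75),(-75,75)]
for z in (50,56):
  P=h2w(HP,[(45+x,y,z+4) for x,y in C]+[(-30,-35,z+28),(-30,35,z+28)])
  print(z,((proj(P,'top')-(205,195)+.5)*4).round().tolist(),((proj(P,'side')-(250,175)+.5)*4+[385,0]).round().tolist())
E
```

```text
t 10.975 H -312.4 3.6 206.3 yaw-err deg -0.37 zax [-0.    -0.001 -1.   ] F [ 0.3  0.9 -0.3] 0.0019131949342619842
50 [[132.0, 120.0], [166.0, 376.0], [386.0, 83.0], [424.0, 337.0], [396.0, 145.0], [414.0, 266.0]] [[661.0, 99.0], [461.0, 141.0], [722.0, 247.0], [510.0, 295.0], [666.0, 236.0], [566.0, 259.0]]
56 [[130.0, 119.0], [165.0, 376.0], [386.0, 81.0], [424.0, 337.0], [396.0, 144.0], [414.0, 265.0]] [[661.0, 93.0], [460.0, 136.0], [722.0, 241.0], [509.0, 289.0], [666.0, 231.0], [565.0, 253.0]]
```

View pics/m3.png

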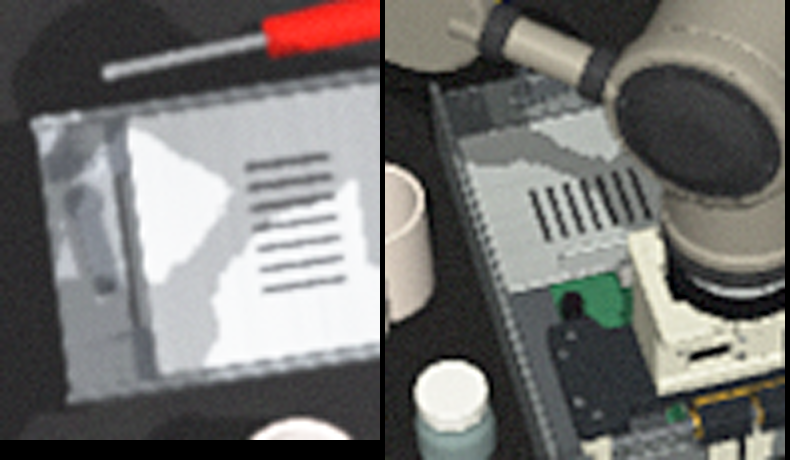

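```bash
python3 - <<'E'
from h import *
def inv(uv,c,z):
    return least_squares(lambda q:(proj(h2w(HP,[(q[0],q[1],z)]),c)-uv).ravel(),[0,0]).x.round(1)
tb=px([(447,304),(538,291)],4.5,(205,195)); sb=px([(208,297),(229,357)],4.8,(250,180))
ta=px([(263,291),(345,279)],4,(205,195)); sa=px([(535-385,190),(548-385,240)],4,(250,175))
print("before z60",[inv(u,"top",60) for u in tb],[inv(u,"side",60) for u in sb])
for z in (60,54): print("after",z,[inv(u,"top",z) for u in ta],[inv(u,"side",z) for u in sa])
E
```

```text
before z60 [array([-20.6,  35.2]), array([-67.7,  35.5])] [array([-21.1,  38.4]), array([-67.1,  38.2])]
after 60 [array([57.5, 35.6]), array([ 9.9, 35.7])] [array([52.7, 36.1]), array([ 4.9, 38.9])]
after 54 [array([57.9, 35.1]), array([10.1, 35.3])] [array([58.2, 35.1]), array([10.1, 37.9])]
```

The same slot points agree in both views only for plate top z = 54 (58.2 vs 57.9 mm), so the cover has dropped, with its origin at x ≈ 48. The latch stands at about 0.14 rad, putting the pin near H(145, 19.5). I'll move round to the +x side of the pin.

>>> play_rows:
  travel:
    - [0.05, -0.001, 0]
    - [0.05, -0.001, 0]
    - [0.05, -0.001, 0]
    - [0.05, -0.001, 0]
    - [0.05, -0.001, 0]
    - [0.05, -0.001, 0]
    - [0.05, -0.001, 0]
    - [0.05, -0.001, 0]
    - [0.05, -0.001, 0]
    - [0.05, -0.001, 0]
  angular:
    - [0, 0, 0]
    - [0, 0, 0]
    - [0, 0, 0]
    - [0, 0, 0]
    - [0, 0, 0]
    - [0, 0, 0]
    - [0, 0, 0]
    - [0, 0, 0]
    - [0, 0, 0]
    - [0, 0, 0]
  gripper: [0, 0, 0, 0, 0, 0, 0, 0, 0, 0]

```text
t: 12.32
tcp_pos: [509.7, 249.4, 207.9]
orientation: [-0.0, 0.646, 0.763, 0.0]
contact_force: [0.1, 0.6, 0.0]
width: 0.006
finger_force: 0.0
```

>>> play_rows:
  travel:
    - [0, 0, 0.03]
    - [0, 0, 0.03]
    - [0, 0, 0.03]
    - [0, 0, 0]
  angular:
    - [0, 0, 0]
    - [0, 0, 0]
    - [0, 0, 0]
    - [0, 0, 0]
  gripper: [0, 0, 0, 0]

```text
t: 12.82
tcp_pos: [509.0, 247.3, 115.8]
orientation: [-0.001, 0.647, 0.763, -0.002]
contact_force: [1.0, -0.2, -0.2]
width: 0.006
finger_force: 0.0
```

```bash
python3 -c "
from h import *;tcp()"
```

```text
t 12.825 H 194.0 14.0 115.8 yaw-err deg 0.09 zax [-0.005 -0.001 -1.   ] F [ 1.  -0.2 -0.2] 0.006436628843212094
```

>>> play_rows:
  travel:
    - [0, 0, 0.02]
    - [0, 0, 0.015]
    - [0, 0, 0.009]
    - [0, 0, 0]
    - [-0.01, 0, 0]
    - [-0.01, 0, 0]
    - [-0.006, 0, 0]
    - [-0.005, 0, 0]
    - [-0.005, 0, 0]
    - [0, 0, 0]
  angular:
    - [0, 0, 0]
    - [0, 0, 0]
    - [0, 0, 0]
    - [0, 0, 0]
    - [0, 0, 0]
    - [0, 0, 0]
    - [0, 0, 0]
    - [0, 0, 0]
    - [0, 0, 0]
    - [0, 0, 0]
  gripper: [0, 0, 0, 0, 0, 0, 0, 0, 0, 0]

```text
t: 14.08
tcp_pos: [517.2, 211.2, 73.4]
orientation: [-0.0, 0.647, 0.762, 0.0]
contact_force: [0.3, 0.1, 0.4]
width: 0.006
finger_force: 0.0
```

>>> play_rows:
  travel:
    - [-0.004, 0, 0]
    - [-0.004, 0, 0]
    - [-0.004, 0, 0]
    - [-0.004, 0, 0]
    - [-0.004, 0, 0]
    - [-0.004, 0, 0]
    - [-0.004, 0, 0]
    - [-0.003, 0, 0]
    - [0, 0, 0]
  angular:
    - [0, 0, 0]
    - [0, 0, 0]
    - [0, 0, 0]
    - [0, 0, 0]
    - [0, 0, 0]
    - [0, 0, 0]
    - [0, 0, 0]
    - [0, 0, 0]
    - [0, 0, 0]
  gripper: [0, 0, 0, 0, 0, 0, 0, 0, 0]

```text
t: 15.2
tcp_pos: [528.0, 186.3, 74.0]
orientation: [0.002, 0.647, 0.762, 0.008]
contact_force: [18.8, 26.3, -15.4]
width: 0.002
finger_force: 13.7
```

```bash
python3 -c "
from h import *;tcp()"
```

```text
t 15.2 H 130.6 5.1 74.0 yaw-err deg -0.05 zax [ 0.014  0.01  -1.   ] F [ 18.8  26.3 -15.4] 0.001877925457405926
```

The force is high (about 30 N sideways), so something is jammed. I'll back off and look.

>>> play_rows:
  travel:
    - [0.01, 0, 0]
    - [0.02, 0, 0]
    - [0.02, 0, 0]
    - [0.03, 0, -0.03]
    - [0.04, 0, -0.05]
    - [0.06, 0, -0.05]
    - [0.06, 0, 0]
    - [0.06, 0, 0]
    - [0, 0, 0]
  angular:
    - [0, 0, 0]
    - [0, 0, 0]
    - [0, 0, 0]
    - [0, 0, 0]
    - [0, 0, 0]
    - [0, 0, 0]
    - [0, 0, 0]
    - [0, 0, 0]
    - [0, 0, 0]
  gripper: [0, 0, 0, 0, 0, 0, 0, 0, 0]

```text
t: 16.32
tcp_pos: [472.7, 468.6, 191.3]
orientation: [-0.0, 0.645, 0.764, -0.0]
contact_force: [-0.0, -0.7, 0.5]
width: 0.003
finger_force: 0.0
```

```bash
python3 - <<'E'
from h import *;tcp()
T=get_image('top');S=get_image('side');cv2.imwrite('pics/T4.png',T[:,:,::-1]);cv2.imwrite('pics/S4.png',S[:,:,::-1])
a=cv2.resize(T[195:305,205:300],None,fx=4,fy=4,interpolation=2);b=cv2.resize(S[175:290,250:350],None,fx=4,fy=4,interpolation=2)
o=np.zeros((460,790,3),np.uint8);o[:a.shape[0],:a.shape[1]]=a;o[:b.shape[0],385:385+b.shape[1]]=b
cv2.imwrite('pics/m4.png',o[:,:,::-1])
for th in (.1,.3,.6,.9,1.2,1.57):
    e=np.array([152-50*np.sin(th),-30+50*np.cos(th)])
    L=h2w(HP,[(152,-30,62.5),(*e,62.5),(*e,88)])
    print(th,((proj(L,"top")-(205,195)+.5)*4).round().tolist(),((proj(L,"side")-(250,175)+.5)*4+[385,0]).round().tolist())
E
```

```text
t 16.325 H 418.3 13.9 191.3 yaw-err deg 0.32 zax [-0.001  0.    -1.   ] F [-0.  -0.7  0.5] 0.0033169773194360844
0.1 [[85.0, 203.0], [105.0, 287.0], [99.0, 284.0]] [[590.0, 73.0], [526.0, 92.0], [524.0, 67.0]]
0.3 [[85.0, 203.0], [121.0, 281.0], [115.0, 278.0]] [[590.0, 73.0], [531.0, 100.0], [530.0, 75.0]]
0.6 [[85.0, 203.0], [143.0, 266.0], [138.0, 263.0]] [[590.0, 73.0], [545.0, 111.0], [543.0, 86.0]]
0.9 [[85.0, 203.0], [160.0, 246.0], [154.0, 242.0]] [[590.0, 73.0], [562.0, 119.0], [561.0, 94.0]]
1.2 [[85.0, 203.0], [169.0, 222.0], [164.0, 218.0]] [[590.0, 73.0], [582.0, 122.0], [581.0, 97.0]]
1.57 [[85.0, 203.0], [171.0, 190.0], [166.0, 186.0]] [[590.0, 73.0], [608.0, 120.0], [607.0, 95.0]]
```

View pics/m4.png

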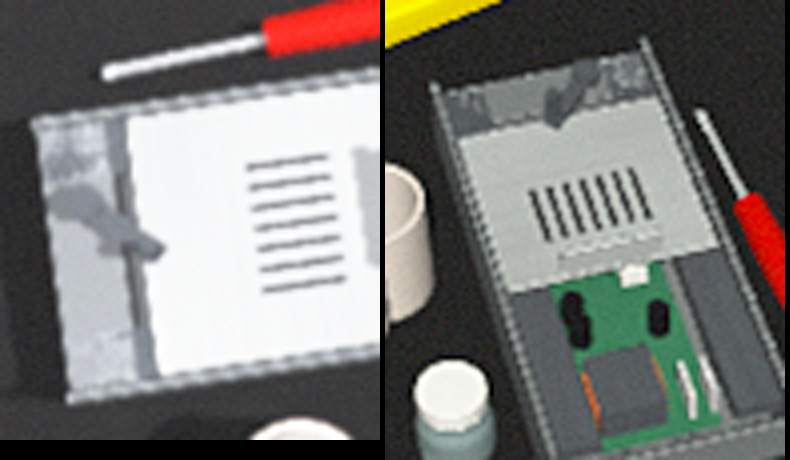

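The side view shows the latch turned to about 0.87 rad, with the pin top at about (155,245) in the top half. The cover is still seated. The force came from pushing too far off the tangent, so I'll rotate the tool about 69° and push along the tangent for the rest of the arc.

>>> play_rows:
  travel:
    - [-0.05, -0.0035, 0]
    - [-0.05, -0.0035, 0]
    - [-0.05, -0.0035, 0]
    - [-0.05, -0.0035, 0]
    - [-0.05, -0.0035, 0]
    - [-0.043, -0.0035, 0]
    - [0, 0, 0]
  angular:
    - [0, 0, 0]
    - [0, 0, 0]
    - [0, 0, 0]
    - [0, 0, 0]
    - [0, 0, 0]
    - [0, 0, 0]
    - [0, 0, 0]
  gripper: [0, 0, 0, 0, 0, 0, 0]

```text
t: 17.3
tcp_pos: [502.4, 168.0, 192.5]
orientation: [0.0, 0.649, 0.76, -0.0]
contact_force: [-1.1, 0.0, 0.7]
width: 0.004
finger_force: 0.0
```

>>> play_rows:
  travel:
    - [0, 0, 0]
    - [0, 0, 0]
    - [0, 0, 0]
    - [0, 0, 0]
    - [0, 0, 0]
    - [0, 0, 0]
    - [0, 0, 0]
    - [0, 0, 0.03]
    - [0, 0, 0.03]
    - [0, 0, 0]
  angular:
    - [0, 0, -9.8]
    - [0, 0, -9.8]
    - [0, 0, -9.8]
    - [0, 0, -9.8]
    - [0, 0, -9.8]
    - [0, 0, -9.8]
    - [0, 0, -9.8]
    - [0, 0, 0]
    - [0, 0, 0]
    - [0, 0, 0]
  gripper: [0, 0, 0, 0, 0, 0, 0, 0, 0, 0]

```text
t: 18.55
tcp_pos: [500.7, 171.5, 130.5]
orientation: [-0.002, 0.105, 0.994, -0.001]
contact_force: [0.5, 0.5, 1.0]
width: 0.007
finger_force: 0.0
```

```bash
python3 -c "
from h import *;tcp()"
```

```text
t 18.55 H 120.5 34.5 130.5 yaw-err deg 68.57 zax [-0.005 -0.001 -1.   ] F [0.5 0.5 1. ] 0.007048951947511724
```

>>> play_rows:
  travel:
    - [0, 0.004, 0.025]
    - [0, 0, 0.02]
    - [0, 0, 0.013]
    - [0, 0, 0]
    - [-0.006, 0, 0]
    - [-0.006, 0, 0]
    - [-0.004, 0, 0]
    - [-0.004, 0, 0]
    - [-0.004, 0, 0]
    - [0, 0, 0]
  angular:
    - [0, 0, 0]
    - [0, 0, 0]
    - [0, 0, 0]
    - [0, 0, 0]
    - [0, 0, 0]
    - [0, 0, 0]
    - [0, 0, 0]
    - [0, 0, 0]
    - [0, 0, 0]
    - [0, 0, 0]
  gripper: [0, 0, 0, 0, 0, 0, 0, 0, 0, 0]

```text
t: 19.8
tcp_pos: [527.2, 170.5, 74.1]
orientation: [0.0, 0.105, 0.994, 0.0]
contact_force: [0.1, -0.0, 0.3]
width: 0.001
finger_force: 0.0
```

>>> play_rows:
  travel:
    - [-0.004, 0, 0]
    - [-0.004, 0, 0]
    - [-0.004, 0, 0]
    - [0, 0, 0]
  angular:
    - [0, 0, 0]
    - [0, 0, 0]
    - [0, 0, 0]
    - [0, 0, 0]
  gripper: [0, 0, 0, 0]

```text
t: 20.3
tcp_pos: [539.0, 168.0, 74.2]
orientation: [0.0, 0.105, 0.994, 0.0]
contact_force: [-0.4, 0.3, 0.1]
width: 0.004
finger_force: 0.0
```

```bash
python3 -c "
from h import *;tcp()"
```

```text
t 20.3 H 110.8 -2.8 74.2 yaw-err deg 68.58 zax [ 0.001  0.    -1.   ] F [-0.4  0.3  0.1] 0.003867275656484382
```

>>> play_rows:
  travel:
    - [-0.003, 0, 0]
    - [-0.003, 0, 0]
    - [-0.003, 0, 0]
    - [0, 0, 0]
  angular:
    - [0, 0, 0]
    - [0, 0, 0]
    - [0, 0, 0]
    - [0, 0, 0]
  gripper: [0, 0, 0, 0]

```text
t: 20.8
tcp_pos: [547.6, 166.1, 74.2]
orientation: [0.0, 0.105, 0.994, 0.0]
contact_force: [-0.6, 0.1, -0.5]
width: 0.003
finger_force: 0.1
```

```bash
python3 - <<'E'
from h import *;tcp()
T=get_image('top');S=get_image('side')
a=cv2.resize(T[195:305,205:300],None,fx=4,fy=4,interpolation=2);b=cv2.resize(S[175:290,250:350],None,fx=4,fy=4,interpolation=2)
o=np.zeros((460,790,3),np.uint8);o[:a.shape[0],:a.shape[1]]=a;o[:b.shape[0],385:385+b.shape[1]]=b
cv2.imwrite('pics/m5.png',o[:,:,::-1])
E
```

```text
t 20.8 H 107.5 -10.9 74.2 yaw-err deg 68.6 zax [ 0. -0. -1.] F [-0.6  0.1 -0.5] 0.002740048819500682
```

View pics/m5.png

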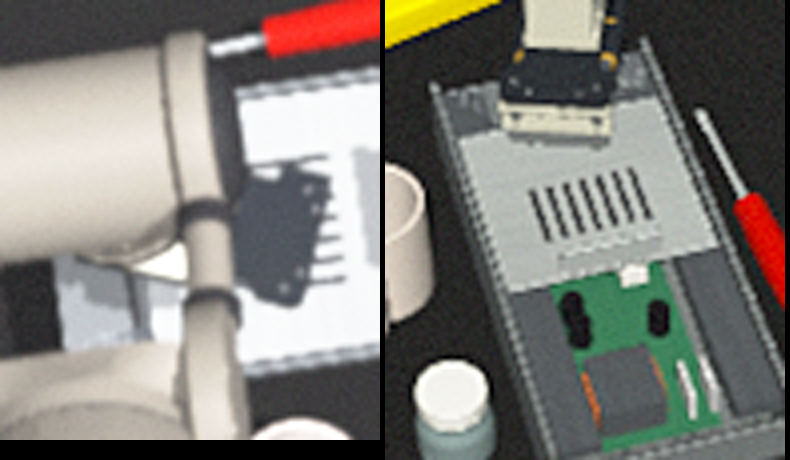

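The fingers hide the latch in both views. I'll continue in small steps to the stop and feel the force.

>>> play_rows:
  travel:
    - [-0.0015, 0, 0]
    - [-0.0015, 0, 0]
    - [0, 0, 0]
  angular:
    - [0, 0, 0]
    - [0, 0, 0]
    - [0, 0, 0]
  gripper: [0, 0, 0]

```text
t: 21.28
tcp_pos: [550.3, 165.5, 74.1]
orientation: [0.0, 0.105, 0.994, 0.0]
contact_force: [-0.4, 1.3, -0.2]
width: 0.002
finger_force: 0.3
```

>>> play_rows:
  travel:
    - [-0.001, 0, 0]
    - [-0.001, 0, 0]
    - [0, 0, 0]
  angular:
    - [0, 0, 0]
    - [0, 0, 0]
    - [0, 0, 0]
  gripper: [0, 0, 0]

```text
t: 21.65
tcp_pos: [551.2, 165.3, 74.0]
orientation: [-0.001, 0.105, 0.994, 0.0]
contact_force: [-3.7, 2.4, 1.4]
width: 0.009
finger_force: 2.4
```

The stop is felt (about 4 N). I'll back off, clear the view and check.

>>> play_rows:
  travel:
    - [0.005, 0, 0]
    - [0.015, 0, 0]
    - [0.02, 0, 0]
    - [0.01, 0, -0.04]
    - [0.02, -0.03, -0.05]
    - [0.02, -0.05, -0.04]
    - [0.02, -0.055, 0]
    - [0.02, -0.055, 0]
    - [0.02, -0.055, 0]
    - [0, 0, 0]
  angular:
    - [0, 0, 0]
    - [0, 0, 0]
    - [0, 0, 0]
    - [0, 0, 0]
    - [0, 0, 0]
    - [0, 0, 0]
    - [0, 0, 0]
    - [0, 0, 0]
    - [0, 0, 0]
    - [0, 0, 0]
  gripper: [0, 0, 0, 0, 0, 0, 0, 0, 0, 0]

```text
t: 22.9
tcp_pos: [355.0, -43.0, 201.8]
orientation: [0.001, 0.108, 0.994, -0.001]
contact_force: [0.9, -0.0, -0.7]
width: 0.006
finger_force: 0.0
```

```bash
python3 - <<'E'
from h import *;tcp()
T=get_image('top');S=get_image('side')
a=cv2.resize(T[195:305,205:300],None,fx=4,fy=4,interpolation=2);b=cv2.resize(S[175:290,250:350],None,fx=4,fy=4,interpolation=2)
o=np.zeros((460,790,3),np.uint8);o[:a.shape[0],:a.shape[1]]=a;o[:b.shape[0],385:385+b.shape[1]]=b
cv2.imwrite('pics/m6.png',o[:,:,::-1])
E
```

```text
t 22.9 H -67.5 213.1 201.8 yaw-err deg 68.23 zax [ 0.001 -0.001 -1.   ] F [ 0.9 -0.  -0.7] 0.005962237260422704
```

View pics/m6.png

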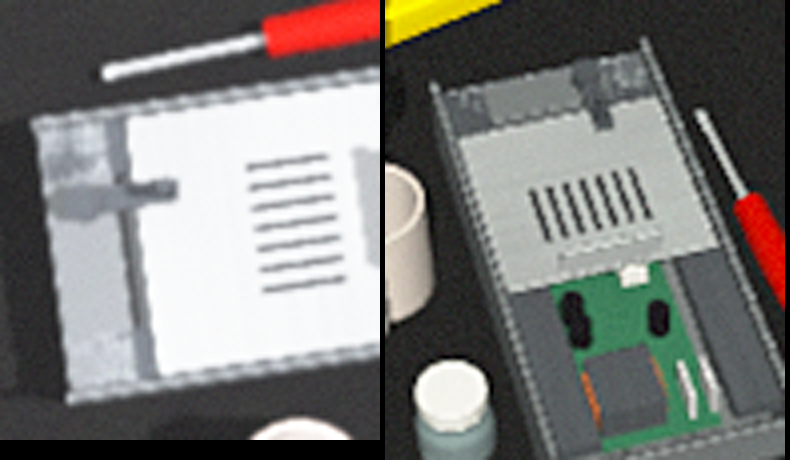

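The latch arm now lies along -x, with its pin end at (172,188) against a predicted (171,190) for 1.57 rad. The cover is still seated, the bystanders in view are undisturbed and the arm is clear. I'll hand in.

```bash
python3 -c "
from plant import *;print(close_job())"
```

```text
the job is handed in; nothing more can be done
None
```

I handed the job in at about 23 s: the pictures show the cover dropped into its notches (x about 48 mm) and the latch against its stop at about 1.57 rad, but the hand-in returned no verdict; one push on the latch pin reached about 36 N before I backed off.

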